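# Vent-set the screw cap of a laboratory bottle for sterilising

## Task

Get the clamped glass bottle ready for the steriliser: screw its blue cap down (clockwise seen from above) until it bottoms out, then back it off a quarter turn so that it can vent. Finish still gripping the cap at that setting: do not let go of it at the end, and leave the beaker, the dropper bottle and the timer where they stand.

Things in the scene. Friction and masses are not known exactly. Their poses are not given: they have to be found in the camera images.
- cap_centre (a point): centre of the blue ribbed plastic screw cap, an upright cylinder 46 mm in diameter, 26 mm high (13 mm above and below this point); grip it across its sides from above. z up; x along the raised white line on its top, turning with the cap. The cap already sits on its first threads and cannot be lifted off. Turning it takes about 0.1 N m.
- cap (a joint): turn of the cap on its thread, rad: 0 = screwed fully home against a hard stop, growing as it is unscrewed (counter-clockwise seen from above); starts between 2.0 and 3.2; its other stop is at 4.2. The cap rises 1 mm per rad and stays where it is left (no spring).
- bottle: empty clear glass bottle, 72 mm in diameter, held in a grey ring clamp on a 120 x 120 x 12 mm steel plate fixed to the bench; it cannot move or turn. Origin on the bench under its axis, z up. The fully home cap's centre is 121 mm, its underside 108 mm above the bench; below it only the neck (41 mm wide) down to 93 mm, then the shoulder widens to 60 mm at 84 mm.
- beaker: loose glass beaker, 63 mm in diameter, 76 mm high, standing near the bottle; origin under its centre. To be left alone.
- dropper_bottle: loose small dropper bottle with a pale pink filling and a black rubber teat, 43 mm in diameter, 110 mm high; origin under its centre. To be left alone.
- timer: loose pale laboratory timer with three buttons, 60 x 66 x 18 mm, lying flat; origin under its centre. To be left alone.
Mind the look-alikes: they are no part of the job. Of the things that look like the bottle, the smaller one is meant.

How it is judged (in metres and radians):
On the way:
1. the cap is screwed fully home against its stop (value of joint cap below 0.06 rad), for 0.2 s.
At the end, for the whole second after the job is handed in: after having been fully home (within 0.06 rad of the stop), the cap stands backed off a quarter turn from the stop (1.57 rad, within 0.30), at rest, and the fingers still grip it (more than 3 N) (value of joint cap between 1.27 and 1.87 rad and velocity of joint cap between -0.05 and 0.05 rad/s and contact force between the fingers and cap above 3 N); the arm keeps its last pose, push and grip.
It fails at once if the beaker, the dropper bottle or the timer is shifted by more than 20 mm or tipped over (distance of any of beaker, dropper_bottle, timer from where it was at the start of the episode above 0.02 m or angle between any of beaker, dropper_bottle, timer's own z axis and vertical above 0.35 rad).
It also fails if it takes over 58 s, if anything falls off the work surface, if the arm or the gripper's body presses on something with over 40 N, if the wrist force passes 120 N, or if a joint passes its speed limit or range.

## Robot

A 6-joint arm with a two-finger parallel gripper is mounted at the origin on a cart in front of the work surface, level with it; the furniture and walls round the work are solid. World frame = base frame: x ahead of the robot, y to its left, z up, the work surface at z = 0. Lengths are in m, angles in degrees, forces in N, time in s.
With the tool pointing down it reaches from about 0.4 to 0.825 m from the base axis. Payload 7 kg.
Tool frame: the origin (TCP) lies on the centre line of the jaws, within the pads' length; the fingertips stand 19 mm ahead of it and the grasp point (between the pads) is the TCP; z points along the fingers, y is the line along which they close (so a half turn about z gives the same grasp; the last joint's range is limited). The gripper opens to 88 mm and grips with 3 to 60 N. Pads are 19 mm wide; open, the fingers measure 130 mm over their backs; the gripper's body (78 mm by 193 mm) begins 47 mm behind the grasp point.
Start: joints at [-47.779, 20.546, 0.682, 0, -70.136, -16.507], TCP at [0.293, -0.608, 0.246] pointing down, gripper open.
Joint ranges: [-176.03, 176.03], [-82.01, 121.73], [-58.28, 71.71], [-173.87, 95.51], [-174.79, -0.11], [-173.66, 173.66]. Speed limits (degrees/s): [136.94, 136.94, 172.46, 180, 180, 180].

## Interface

Orientations are given as [roll, pitch, yaw] about the fixed x, y, z axes, in that order (R = Rz(yaw) Ry(pitch) Rx(roll)).
In Python, from plant import get_state, capture, close_job gives the robot as it stands.
- The arm moves only by the tool apply_moves, never from a script. Its argument "targets" is a list of rows, each a list of 7 numbers: the opening, from 0 (shut) to 1 (fully open), then the shift along the tool's x, y, z normalised to -1 to 1, where 1 is 1000 mm, then the turn, a rotation vector about the tool's x, y, z normalised to -1 to 1, where 1 is 90 degrees. In form: [[claw, tx, ty, tz, ax, ay, az], ...]. A call has 1 to 20 rows; each row shifts and turns the commanded pose from where the row before left it, along the tool's axes as they then stand; what a row does not reach is not made up. A row lasts 1/12 s, in which the tool goes at most 41.7 mm and 7.16 degrees, less where a joint would pass 70% of its speed; a pose out of reach is approached as far as the arm can. A call with a number of a shift or a turn outside -1 to 1 is refused whole. A call with a gripper value outside its range is refused whole. The fingers move at their own pace and stop on an object; "newtons" is the grip in N (left out, the last holds). Time passes only in rows, so rows that do not move let the fingers close. It gives the time, the measured TCP pose, the force, the opening and the grip force at its end, in the units of the state.
- get_state(): the state, without advancing time (a new reading comes with each control period).
- capture(name): name is "scene" or "side" or "wrist"; returns a dict with "frame" (420x560x3 uint8, red, green, blue), "range_z" (420x560 float32, m along the optical axis (not along the pixel's ray), 0 where there is no reading), "camera_matrix" (3x3 intrinsics, pixels), "T" (4x4, takes a point from camera to world coordinates). Camera axes: x right, y down, z forward; pixel columns grow to the right and rows downward; lengths in m; the calibration is good to about 2 mm. A picture is of the moment at which its call begins.
- close_job(): hands the job in; it is judged then, once.
The state is a dict: "time_s": time; "joints": joint angles; "qd": joint speeds; "joint_torque": joint torques, N m; "tcp_pos": TCP position; "eef_rot": TCP orientation; "contact_force": force on the tool from outside, world axes, zero at the start; "moment": the same for the moment, N m; "gripper_width": finger opening in m; "gripper_force": force on a finger pad.
Only numpy, scipy, OpenCV 4.12 (cv2) and the standard library are available. Lean on these libraries where they do the work, as an engineer would, in place of code of your own. Each camera call takes 0.05 s, during which the arm holds its last target. There are 200 camera calls.

## Working session

There is one attempt and no reset: what is moved stays moved. The work goes in short steps, Python scripts to look and compute and a tool call to move; the robot and the scene stay as the last step left them, time stands still between calls to the robot, and variables do not carry over. Pictures are saved under pics/ and viewed, at most 10 in all, crops included, and the job is handed in when it is done.

Besides the shell and the picture viewer there is one more tool, called after ">>>" as a command line: name --pt "numbers of a row" for each row, then --argument value for the rest. apply_moves: Moves the arm, as the interface text tells. Scaled input: -1 to 1 covers 1000 mm each way for a shift and 90 degrees each way for a turn. Its arguments: {"type":"object","properties":{"targets":{"type":"array","items":{"type":"array","items":{"type":"number"}}},"newtons":{"type":"number"}},"required":["targets"]}

```bash
mkdir -p pics; python3 - <<'E'
from plant import get_state, capture
import cv2,numpy as np
print(get_state())
ims=[]
for n in("scene","side"):
    c=capture(n); np.savez(n+".npz",**c); cv2.imwrite(f"pics/{n}0.png",c["frame"][:,:,::-1]); print(n,c["camera_matrix"],c["T"].round(3))
E
```

```text
{'time_s': 0.0, 'joints': array([-4.77790373e+01,  2.05917309e+01,  6.34295603e-01, -1.93860484e-02,
       -7.01359923e+01, -1.65073814e+01]), 'qd': array([ 0.00077441, -0.00170649,  0.03000022,  0.15535715, -0.0558821 ,
       -0.02020448]), 'joint_torque': array([ 1.93058106e-03, -5.82721531e+01,  2.93064827e+01,  6.99710637e+00,
        7.12580950e-03, -1.54967652e-04]), 'tcp_pos': array([ 0.29264809, -0.60775888,  0.2446256 ]), 'eef_rot': array([ 1.79905245e+02, -9.07588349e-03, -1.54293013e+02]), 'contact_force': array([0.01871223, 0.30339625, 0.72592636]), 'moment': array([0.03346008, 0.01403279, 0.02802289]), 'gripper_force': 0.0, 'gripper_width': 0.08724420602724986}
scene [[473.10405179   0.         281.34873709]
 [  0.         473.10405179 207.33509954]
 [  0.           0.           1.        ]] [[-0.888 -0.332  0.317  0.199]
 [-0.459  0.659 -0.596  0.592]
 [-0.011 -0.675 -0.737  0.964]
 [ 0.     0.     0.     1.   ]]
side [[400.29791508   0.         280.95808795]
 [  0.         400.29791508 214.0416848 ]
 [  0.           0.           1.        ]] [[-0.944 -0.193  0.268  0.293]
 [-0.331  0.523 -0.786  0.686]
 [ 0.012 -0.83  -0.557  0.672]
 [ 0.     0.     0.     1.   ]]
```

View pics/scene0.png

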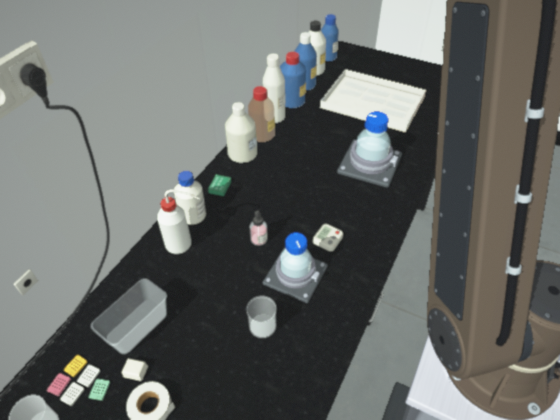

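View pics/side0.png

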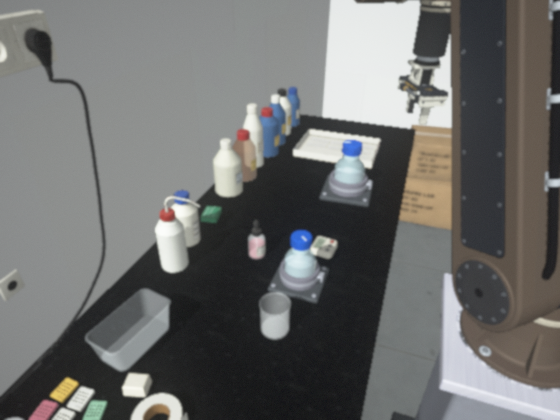

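Two clamped bottles with blue caps are visible: near one at scene (296,243) and far one at (376,122). I'll measure both before choosing.

```bash
cat >h.py <<'E'
import numpy as np,cv2
def pts(c):
    K,T=c["camera_matrix"],c["T"];d=c["range_z"]
    v,u=np.indices(d.shape)
    P=np.stack([(u-K[0,2])/K[0,0]*d,(v-K[1,2])/K[1,1]*d,d,np.ones_like(d)],-1)@T.T
    return P[...,:3]
def blue(f):
    h=cv2.cvtColor(f,cv2.COLOR_RGB2HSV)
    return cv2.inRange(h,(100,150,80),(125,255,255))
def ray(c,u,v,z):
    K,T=c["camera_matrix"],c["T"]
    r=T[:3,:3]@np.linalg.solve(K,[u,v,1.]);o=T[:3,3]
    return o+r*(z-o[2])/r[2]
E
python3 - <<'E'
from h import *
for n,roi in(("scene",[(296,243),(376,122)]),("side",[(301,240),(351,149)])):
    c=dict(np.load(n+".npz"));P=pts(c)
    k,l,s,ct=cv2.connectedComponentsWithStats(blue(c["frame"]))
    for u,v in roi:
        i=l[v,u];print(n,(u,v),"stats",s[i]);m=(l==i)&(c["range_z"]>0)
        Q=P[m];zt=np.percentile(Q[:,2],97);top=Q[Q[:,2]>zt-.004]
        print(" ztop",zt.round(4),"zmin",np.percentile(Q[:,2],3).round(4),"topctr",((top.min(0)+top.max(0))/2).round(4),"ext",np.ptp(top,axis=0).round(4))
    if n=="scene":
        for nm,(a,b,e,f,z0) in dict(beaker=(245,278,295,338,.01),dropper=(245,270,208,246,.01),timer=(310,345,222,252,.008)).items():
            Q=P[e:f,a:b].reshape(-1,3);Q=Q[Q[:,2]>z0];print(nm,np.percentile(Q,[3,50,97],axis=0).round(3).tolist())
    im=c["frame"]
    if n=="scene":
        A=cv2.resize(im[220:310,250:350],None,fx=4,fy=4,interpolation=2);B=cv2.resize(im[100:190,330:430],None,fx=4,fy=4,interpolation=2)
        cv2.imwrite("pics/crop.png",np.hstack([A,B])[:,:,::-1])
E
```

```text
scene (296, 243) stats [     0      0    560    420 234279]
 ztop 0.658 zmin -0.7596 topctr [0.5194 0.0517 0.6939] ext [0.7597 0.2236 0.0798]
scene (376, 122) stats [364 112  24  21 360]
 ztop 0.1767 zmin 0.1448 topctr [ 0.4564 -0.4569  0.1756] ext [0.0545 0.0525 0.0057]
beaker [[0.456, 0.124, 0.013], [0.487, 0.152, 0.048], [0.514, 0.183, 0.077]]
dropper [[0.593, -0.07, 0.012], [0.608, -0.051, 0.057], [0.628, -0.038, 0.11]]
timer [[0.427, -0.171, 0.01], [0.455, -0.139, 0.016], [0.482, -0.111, 0.02]]
side (301, 240) stats [290 229  23  21 368]
 ztop 0.1356 zmin -0.0039 topctr [ 0.4815 -0.0038  0.1346] ext [0.0438 0.0463 0.006 ]
side (351, 149) stats [343 141  18  15 201]
 ztop 0.1727 zmin 0.147 topctr [ 0.4568 -0.4558  0.1713] ext [0.048  0.0511 0.0047]
```

View pics/crop.png

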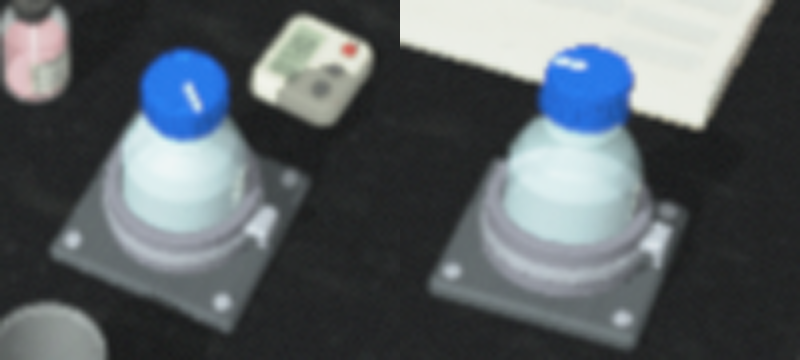

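The left crop (scene (296,243)) has its cap top at z≈0.136 and a cap of 44–46 mm. That matches 46 mm and 134 mm plus thread rise, so it is the smaller bottle and the one meant. The right crop (376,122) tops out at 0.175 with a 52 mm cap, so it is the look-alike. The cap is at about (0.4815, -0.004), and the beaker, dropper and timer are all more than 0.13 m away. Moving over it at the current height.

>>> apply_moves --pt "1 -0.024 0.0257 0 0 0 0" --pt "1 -0.024 0.0257 0 0 0 0" --pt "1 -0.024 0.0257 0 0 0 0" --pt "1 -0.024 0.0257 0 0 0 0" --pt "1 -0.024 0.0257 0 0 0 0" --pt "1 -0.024 0.0257 0 0 0 0" --pt "1 -0.024 0.0257 0 0 0 0" --pt "1 -0.024 0.0257 0 0 0 0" --pt "1 -0.024 0.0257 0 0 0 0" --pt "1 -0.024 0.0257 0 0 0 0" --pt "1 -0.024 0.0257 0 0 0 0" --pt "1 -0.024 0.0257 0 0 0 0" --pt "1 -0.024 0.0257 0 0 0 0" --pt "1 -0.024 0.0257 0 0 0 0" --pt "1 -0.024 0.0257 0 0 0 0" --pt "1 -0.024 0.0257 0 0 0 0" --pt "1 -0.024 0.0257 0 0 0 0" --pt "1 -0.024 0.0257 0 0 0 0" --pt "1 0 0 0 0 0 0" --pt "1 0 0 0 0 0 0"

```text
time_s: 1.77
tcp_pos: [0.4815, -0.0023, 0.2451]
eef_rot: [180.0, -0.1, -154.1]
contact_force: [-1.0, 0.1, 0.9]
gripper_width: 0.0879
gripper_force: 0.0
```

>>> apply_moves --pt "1 0 0 0 0 0 -0.075" --pt "1 0 0 0 0 0 -0.075" --pt "1 0 0 0 0 0 -0.075" --pt "1 0 0 0 0 0 -0.075" --pt "1 0 0 0 0 0 -0.075" --pt "1 0 0 0 0 0 -0.075" --pt "1 0 0 0 0 0 -0.075" --pt "1 0 0 0 0 0 -0.075" --pt "1 0 0 0 0 0 -0.075" --pt "1 0 0 0 0 0 -0.075" --pt "1 0 0 0 0 0 -0.075" --pt "1 0 0 0 0 0 -0.075" --pt "1 0 0 0 0 0 -0.075" --pt "1 0 0 0 0 0 -0.075" --pt "1 0 0 0 0 0 -0.075" --pt "1 0 0 0 0 0 -0.075" --pt "1 0 0 0 0 0 -0.075" --pt "1 0 0 0 0 0 -0.075" --pt "1 0 0 0 0 0 -0.075" --pt "1 0 0 0 0 0 0"

```text
time_s: 3.43
tcp_pos: [0.4809, -0.0049, 0.2454]
eef_rot: [180.0, 0.0, -25.8]
contact_force: [0.0, 0.4, 0.5]
gripper_width: 0.0877
gripper_force: 0.0
```

```bash
python3 - <<'E'
from plant import get_state, capture
from h import *
s=get_state();print({k:np.round(s[k],4) for k in("time_s","joints","tcp_pos","eef_rot")})
c=capture("wrist");np.savez("wrist1.npz",**c);P=pts(c);cv2.imwrite("pics/wrist1.png",c["frame"][:,:,::-1])
b=(blue(c["frame"])>0)&(c["range_z"]>0);Q=P[b];t=Q[(Q[:,2]>.13)&(Q[:,2]<.142)]
print(len(t),t.min(0),t.max(0),np.median(t[:,2]))
(x,y),r=cv2.minEnclosingCircle(t[:,:2].astype(np.float32));print(x,y,r)
E
```

```text
{'time_s': np.float64(3.4333), 'joints': array([ 2.29156e+01,  1.98760e+00, -2.29648e+01, -9.40000e-03,
       -6.50744e+01,  4.12922e+01]), 'tcp_pos': array([ 0.4809, -0.0049,  0.2454]), 'eef_rot': array([ 1.799854e+02,  2.420000e-02, -2.579620e+01])}
152 [ 0.45935839 -0.02851618  0.13060895] [0.50650581 0.00761069 0.13674862] 0.13403302284646296
0.4829244613647461 -0.005041543859988451 0.024014092981815338
```

View pics/wrist1.png

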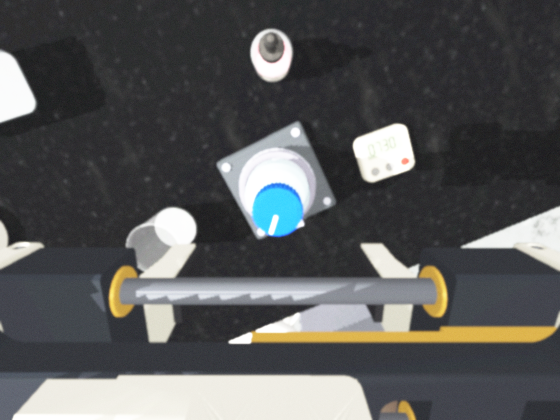

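The wrist view shows the blue cap at (277,208) with its white line at (272,225). The dropper (270,55), timer (384,152) and beaker (165,240) are clear of the fingers. Since j6 falls when turning clockwise, I'll wind it up further first, then refine the centre.

>>> apply_moves --pt "1 0 0 0 0 0 -0.07" --pt "1 0 0 0 0 0 -0.07" --pt "1 0 0 0 0 0 -0.07" --pt "1 0 0 0 0 0 -0.07" --pt "1 0 0 0 0 0 -0.07" --pt "1 0 0 0 0 0 -0.07" --pt "1 0 0 0 0 0 -0.07" --pt "1 0 0 0 0 0 -0.07" --pt "1 0 0 0 0 0 0" --pt "1 0 0 0 0 0 0"

```text
time_s: 4.32
tcp_pos: [0.4812, -0.0043, 0.2455]
eef_rot: [-180.0, 0.0, 24.0]
contact_force: [-0.1, 0.9, -0.3]
gripper_width: 0.0872
gripper_force: 0.0
```

```bash
cat >>h.py <<'E'
def cap(c):
    "cap-top circle centre, radius and line direction (deg), from points on the cap top"
    P=pts(c);h=cv2.cvtColor(c["frame"],cv2.COLOR_RGB2HSV)
    near=np.hypot(P[...,0]-.482,P[...,1]+.004)<.04
    m=near&(P[...,2]>.131)&(P[...,2]<.142)&(c["range_z"]>0)
    t=P[m];(x,y),r=cv2.minEnclosingCircle(t[:,:2].astype(np.float32))
    w=m&(h[...,1]<110)&(h[...,2]>150)&(np.hypot(P[...,0]-x,P[...,1]-y)<.021)
    W=P[w][:,:2];out=dict(n=len(t),c=(round(x,4),round(y,4)),r=round(r,4),z=np.median(t[:,2]).round(4),nw=len(W))
    if len(W)>4:
        d=W.mean(0)-[x,y];vx,vy=cv2.fitLine(W.astype(np.float32),cv2.DIST_L2,0,.01,.01).ravel()[:2]
        out.update(off=d.round(4),line=np.degrees(np.arctan2(vy,vx)).round(1),rad=np.degrees(np.arctan2(d[1],d[0])).round(1))
    return out
E
python3 - <<'E'
from plant import get_state, capture
from h import *
s=get_state();print({k:np.round(s[k],4) for k in("time_s","joints","tcp_pos","eef_rot")})
for n in("wrist","scene","side"):
    c=capture(n);np.savez(n+"2.npz",**c);print(n,cap(c))
E
```

```text
{'time_s': np.float64(4.3167), 'joints': array([ 2.29731e+01,  2.00000e+00, -2.29379e+01, -1.80000e-03,
       -6.50700e+01,  9.09981e+01]), 'tcp_pos': array([ 0.4812, -0.0043,  0.2455]), 'eef_rot': array([-1.799983e+02,  7.900000e-03,  2.397040e+01])}
wrist {'n': 1991, 'c': (0.4827, -0.0052), 'r': 0.0241, 'z': np.float64(0.1361), 'nw': 113, 'off': array([-0.0082,  0.008 ]), 'line': np.float32(-42.1), 'rad': np.float64(135.7)}
scene {'n': 268, 'c': (0.48, -0.0021), 'r': 0.0235, 'z': np.float64(0.1362), 'nw': 15, 'off': array([-0.0075,  0.0065]), 'line': np.float32(-44.6), 'rad': np.float64(139.1)}
side {'n': 210, 'c': (0.4825, -0.0031), 'r': 0.0239, 'z': np.float64(0.1341), 'nw': 15, 'off': array([-0.0093,  0.0044]), 'line': np.float32(-47.1), 'rad': np.float64(154.5)}
```

All three cameras agree on the centre to 2–3 mm, with the line at about 137°. The TCP is already over it, so I'll descend 122 mm, check the force, then close.

>>> apply_moves --pt "1 0 0 0.012 0 0 0" --pt "1 0 0 0.012 0 0 0" --pt "1 0 0 0.012 0 0 0" --pt "1 0 0 0.012 0 0 0" --pt "1 0 0 0.012 0 0 0" --pt "1 0 0 0.012 0 0 0" --pt "1 0 0 0.01 0 0 0" --pt "1 0 0 0.01 0 0 0" --pt "1 0 0 0.01 0 0 0" --pt "1 0 0 0.01 0 0 0" --pt "1 0 0 0.01 0 0 0" --pt "1 0 0 0 0 0 0" --pt "1 0 0 0 0 0 0" --newtons 10

```text
time_s: 5.55
tcp_pos: [0.4812, -0.0041, 0.1232]
eef_rot: [180.0, 0.1, 24.3]
contact_force: [0.0, 0.1, 0.8]
gripper_width: 0.0877
gripper_force: 0.0
```

>>> apply_moves --pt "0.6 0 0 0 0 0 0" --pt "0.5 0 0 0 0 0 0" --pt "0.4 0 0 0 0 0 0" --pt "0.3 0 0 0 0 0 0" --pt "0.3 0 0 0 0 0 0" --pt "0.3 0 0 0 0 0 0" --pt "0.3 0 0 0 0 0 0" --pt "0.3 0 0 0 0 0 0" --pt "0.3 0 0 0 0 0 0" --pt "0.3 0 0 0 0 0 0" --pt "0.3 0 0 0 0 0 0" --pt "0.3 0 0 0 0 0 0" --newtons 10

```text
time_s: 6.55
tcp_pos: [0.4815, -0.0042, 0.1237]
eef_rot: [180.0, -0.0, 24.4]
contact_force: [2.1, -5.1, 1.1]
gripper_width: 0.0456
gripper_force: 10.0
```

```bash
python3 - <<'E'
from plant import get_state
import numpy as np
s=get_state();print({k:np.round(v,3) for k,v in s.items()})
E
```

```text
{'time_s': np.float64(6.55), 'joints': array([ 2.2995e+01,  9.2540e+00, -3.2698e+01,  3.6000e-02, -4.8042e+01,
        9.1349e+01]), 'qd': array([ 0.056,  0.002,  0.07 , -0.038, -0.101,  0.029]), 'joint_torque': array([ 2.3940e+00, -3.6242e+01,  2.3074e+01,  3.9290e+00,  9.0000e-02,
        3.0000e-03]), 'tcp_pos': array([ 0.482, -0.004,  0.124]), 'eef_rot': array([ 1.79973e+02, -5.00000e-03,  2.43680e+01]), 'contact_force': array([ 2.13 , -5.085,  1.065]), 'moment': array([-1.899, -0.659, -0.011]), 'gripper_force': np.float64(10.0), 'gripper_width': np.float64(0.046)}
```

Gripped at 45.6 mm, matching the 46 mm cap. Centring 1 mm, then gripping harder and turning clockwise about 95°, which is less than the smallest possible starting angle.

>>> apply_moves --pt "0.3 0 0.001 0 0 0 0" --pt "0.3 0 0 0 0 0 0" --pt "0.3 0 0 0 0 0 0" --newtons 30

```text
time_s: 6.8
tcp_pos: [0.4817, -0.0045, 0.1236]
eef_rot: [-180.0, -0.0, 24.4]
contact_force: [-1.0, 0.4, 2.5]
gripper_width: 0.0456
gripper_force: 30.0
```

>>> apply_moves --pt "0.3 0 0 0.0001 0 0 0.07" --pt "0.3 0 0 0.0001 0 0 0.07" --pt "0.3 0 0 0.0001 0 0 0.07" --pt "0.3 0 0 0.0001 0 0 0.07" --pt "0.3 0 0 0.0001 0 0 0.07" --pt "0.3 0 0 0.0001 0 0 0.07" --pt "0.3 0 0 0.0001 0 0 0.07" --pt "0.3 0 0 0.0001 0 0 0.07" --pt "0.3 0 0 0.0001 0 0 0.07" --pt "0.3 0 0 0.0001 0 0 0.07" --pt "0.3 0 0 0.0001 0 0 0.07" --pt "0.3 0 0 0.0001 0 0 0.07" --pt "0.3 0 0 0.0001 0 0 0.07" --pt "0.3 0 0 0.0001 0 0 0.07" --pt "0.3 0 0 0.0001 0 0 0.07" --pt "0.3 0 0 0 0 0 0"

```text
time_s: 8.13
tcp_pos: [0.4817, -0.0045, 0.122]
eef_rot: [-180.0, 0.0, -70.4]
contact_force: [-1.5, 1.1, 0.6]
gripper_width: 0.0458
gripper_force: 30.0
```

```bash
cat >st.py <<'E'
from plant import get_state, capture
from h import *
s=get_state();print({k:np.round(s[k],3) for k in("time_s","joints","joint_torque","tcp_pos","eef_rot","contact_force","moment","gripper_force","gripper_width")})
for n in("scene","side"):
    c=capture(n);np.savez(n+"3.npz",**c);print(n,cap(c))
E
python3 st.py
```

```text
{'time_s': np.float64(8.133), 'joints': array([ 2.2907e+01,  9.4080e+00, -3.2755e+01, -3.2000e-02, -4.7829e+01,
       -3.3100e+00]), 'joint_torque': array([ -0.475, -35.803,  22.709,   5.736,   0.103,  -1.914]), 'tcp_pos': array([ 0.482, -0.005,  0.122]), 'eef_rot': array([-1.79993e+02,  2.40000e-02, -7.04240e+01]), 'contact_force': array([-1.476,  1.086,  0.605]), 'moment': array([ 0.471,  0.372, -0.077]), 'gripper_force': np.float64(30.002), 'gripper_width': np.float64(0.046)}
scene {'n': 0, 'c': (0.0, 0.0), 'r': 0.0, 'z': np.float64(nan), 'nw': 0}
side {'n': 246, 'c': (0.4783, 0.0055), 'r': 0.0378, 'z': np.float64(0.1328), 'nw': 16, 'off': array([ 0.0134, -0.0044]), 'line': np.float32(41.1), 'rad': np.float64(-18.2)}
  return _methods._mean(a, axis=axis, dtype=dtype,
  ret = ret.dtype.type(ret / rcount)
```

The line is now at 41°, a 96° turn, so the cap follows the gripper without slip. Continuing in smaller steps and watching the moment for the stop.

>>> apply_moves --pt "0.3 0 0 0.0001 0 0 0.06" --pt "0.3 0 0 0.0001 0 0 0.06" --pt "0.3 0 0 0.0001 0 0 0.06" --pt "0.3 0 0 0.0001 0 0 0.06" --pt "0.3 0 0 0 0 0 0"

```text
time_s: 8.65
tcp_pos: [0.4817, -0.0046, 0.1216]
eef_rot: [180.0, 0.0, -91.8]
contact_force: [-2.8, 2.4, 1.9]
gripper_width: 0.0455
gripper_force: 30.0
```

```bash
python3 st.py 2>/dev/null | grep -v scene
```

```text
{'time_s': np.float64(8.65), 'joints': array([ 2.2900e+01,  9.4360e+00, -3.2782e+01, -3.0000e-02, -4.7777e+01,
       -2.4671e+01]), 'joint_torque': array([ -0.986, -35.721,  22.598,   6.008,   0.075,  -1.627]), 'tcp_pos': array([ 0.482, -0.005,  0.122]), 'eef_rot': array([ 1.79995e+02,  2.20000e-02, -9.17910e+01]), 'contact_force': array([-2.763,  2.45 ,  1.91 ]), 'moment': array([ 0.776,  0.504, -0.077]), 'gripper_force': np.float64(30.002), 'gripper_width': np.float64(0.045)}
side {'n': 228, 'c': (0.4821, 0.0064), 'r': 0.0385, 'z': np.float64(0.1326), 'nw': 4}
```

>>> apply_moves --pt "0.3 0 0 0.0001 0 0 0.06" --pt "0.3 0 0 0.0001 0 0 0.06" --pt "0.3 0 0 0.0001 0 0 0.06" --pt "0.3 0 0 0 0 0 0"

```text
time_s: 9.08
tcp_pos: [0.4817, -0.0046, 0.1214]
eef_rot: [180.0, 0.0, -107.9]
contact_force: [-2.0, 3.6, 1.7]
gripper_width: 0.0453
gripper_force: 30.0
```

```bash
python3 st.py 2>/dev/null | grep -v scene
```

```text
{'time_s': np.float64(9.083), 'joints': array([ 2.2897e+01,  9.4580e+00, -3.2803e+01, -2.2000e-02, -4.7733e+01,
       -4.0822e+01]), 'joint_torque': array([ -1.403, -35.656,  22.501,   6.221,   0.054,  -1.629]), 'tcp_pos': array([ 0.482, -0.005,  0.121]), 'eef_rot': array([ 1.79994e+02,  1.60000e-02, -1.07940e+02]), 'contact_force': array([-1.964,  3.618,  1.72 ]), 'moment': array([ 1.104,  0.604, -0.068]), 'gripper_force': np.float64(30.002), 'gripper_width': np.float64(0.045)}
side {'n': 175, 'c': (0.4828, 0.0009), 'r': 0.0398, 'z': np.float64(0.1326), 'nw': 13, 'off': array([ 0.0109, -0.0051]), 'line': np.float32(0.5), 'rad': np.float64(-25.2)}
```

Moment z is unchanged at -0.07 (thread friction only) after 132°, so it isn't at the stop yet.

>>> apply_moves --pt "0.3 0 0 0.0001 0 0 0.06" --pt "0.3 0 0 0.0001 0 0 0.06" --pt "0.3 0 0 0.0001 0 0 0.06" --pt "0.3 0 0 0 0 0 0"

```text
time_s: 9.52
tcp_pos: [0.4811, -0.0054, 0.121]
eef_rot: [180.0, -0.1, -124.0]
contact_force: [-3.1, 0.0, 4.3]
gripper_width: 0.0457
gripper_force: 30.0
```

```bash
python3 st.py 2>/dev/null | grep -v scene
```

```text
{'time_s': np.float64(9.517), 'joints': array([ 2.2880e+01,  9.4760e+00, -3.2865e+01,  4.4000e-02, -4.7755e+01,
       -5.6951e+01]), 'joint_torque': array([ -0.257, -35.002,  23.834,   5.166,   1.138,  -2.294]), 'tcp_pos': array([ 0.481, -0.005,  0.121]), 'eef_rot': array([ 1.79975e+02, -9.90000e-02, -1.24041e+02]), 'contact_force': array([-3.097,  0.014,  4.255]), 'moment': array([-0.255,  1.229,  0.587]), 'gripper_force': np.float64(30.002), 'gripper_width': np.float64(0.046)}
side {'n': 110, 'c': (0.4837, 0.0017), 'r': 0.0384, 'z': np.float64(0.1326), 'nw': 7, 'off': array([ 0.0156, -0.0058]), 'line': np.float32(71.0), 'rad': np.float64(-20.2)}
```

>>> apply_moves --pt "0.3 0 0 0.0001 0 0 0.06" --pt "0.3 0 0 0.0001 0 0 0.06" --pt "0.3 0 0 0 0 0 0"

```text
time_s: 9.87
tcp_pos: [0.4811, -0.0051, 0.1207]
eef_rot: [180.0, -0.1, -134.9]
contact_force: [-4.1, -0.2, 4.8]
gripper_width: 0.0454
gripper_force: 30.0
```

```bash
python3 st.py 2>/dev/null | grep -v scene
```

```text
{'time_s': np.float64(9.867), 'joints': array([ 2.2884e+01,  9.4910e+00, -3.2873e+01,  7.0000e-03, -4.7713e+01,
       -6.7773e+01]), 'joint_torque': array([ -0.4  , -34.761,  24.324,   5.358,   1.551,  -2.294]), 'tcp_pos': array([ 0.481, -0.005,  0.121]), 'eef_rot': array([ 1.79976e+02, -7.30000e-02, -1.34885e+02]), 'contact_force': array([-4.129, -0.24 ,  4.797]), 'moment': array([-0.139,  1.712,  0.539]), 'gripper_force': np.float64(30.002), 'gripper_width': np.float64(0.045)}
side {'n': 44, 'c': (0.4919, 0.0009), 'r': 0.0349, 'z': np.float64(0.1322), 'nw': 3}
```

Moment z jumped to about 0.55–0.59 N m and stays there while the tool turns on. That means the cap is against its stop (134–149° = 2.3–2.6 rad turned, within the stated range) and the pads are slipping. I'll hold it there briefly, then back off 90°.

>>> apply_moves --pt "0.3 0 0 0 0 0 0.03" --pt "0.3 0 0 0 0 0 0" --pt "0.3 0 0 0 0 0 0" --pt "0.3 0 0 0 0 0 0" --pt "0.3 0 0 0 0 0 0"

```text
time_s: 10.38
tcp_pos: [0.4813, -0.005, 0.1207]
eef_rot: [180.0, -0.0, -137.3]
contact_force: [-5.3, -0.8, 4.2]
gripper_width: 0.0456
gripper_force: 30.0
```

```bash
python3 st.py 2>/dev/null | grep -v scene
```

```text
{'time_s': np.float64(10.383), 'joints': array([ 2.2885e+01,  9.4960e+00, -3.2864e+01, -1.0000e-02, -4.7690e+01,
       -7.0210e+01]), 'joint_torque': array([ -0.615, -34.961,  24.581,   5.572,   1.611,  -0.625]), 'tcp_pos': array([ 0.481, -0.005,  0.121]), 'eef_rot': array([ 1.79976e+02, -4.40000e-02, -1.37332e+02]), 'contact_force': array([-5.261, -0.785,  4.236]), 'moment': array([0.066, 1.888, 0.637]), 'gripper_force': np.float64(30.0), 'gripper_width': np.float64(0.046)}
side {'n': 25, 'c': (0.4952, -0.0028), 'r': 0.0294, 'z': np.float64(0.1319), 'nw': 0}
```

>>> apply_moves --pt "0.3 0 0 -0.0001 0 0 -0.0667" --pt "0.3 0 0 -0.0001 0 0 -0.0667" --pt "0.3 0 0 -0.0001 0 0 -0.0667" --pt "0.3 0 0 -0.0001 0 0 -0.0667" --pt "0.3 0 0 -0.0001 0 0 -0.0667" --pt "0.3 0 0 -0.0001 0 0 -0.0667" --pt "0.3 0 0 -0.0001 0 0 -0.0667" --pt "0.3 0 0 -0.0001 0 0 -0.0667" --pt "0.3 0 0 -0.0001 0 0 -0.0667" --pt "0.3 0 0 -0.0001 0 0 -0.0667" --pt "0.3 0 0 -0.0001 0 0 -0.0667" --pt "0.3 0 0 -0.0001 0 0 -0.0667" --pt "0.3 0 0 -0.0001 0 0 -0.0667" --pt "0.3 0 0 -0.0001 0 0 -0.0667" --pt "0.3 0 0 -0.0001 0 0 -0.0667" --pt "0.3 0 0 0 0 0 0" --pt "0.3 0 0 0 0 0 0" --pt "0.3 0 0 0 0 0 0"

```text
time_s: 11.98
tcp_pos: [0.4821, -0.0049, 0.1224]
eef_rot: [-180.0, -0.0, -47.7]
contact_force: [-0.1, -1.8, 1.3]
gripper_width: 0.0455
gripper_force: 30.0
```

```bash
python3 st.py 2>/dev/null; python3 - <<'E'
from h import *
a=np.load("side3.npz")["frame"];b=np.load("scene3.npz")["frame"]
cv2.imwrite("pics/end.png",np.hstack([cv2.resize(a[190:310,240:360],(400,400),interpolation=2),cv2.resize(b[200:350,225:375],(400,400),interpolation=2)])[:,:,::-1])
E
```

```text
{'time_s': np.float64(11.983), 'joints': array([ 2.2868e+01,  9.3950e+00, -3.2725e+01,  2.3000e-02, -4.7846e+01,
        1.9434e+01]), 'joint_torque': array([ 1.1880e+00, -3.6241e+01,  2.3491e+01,  4.7610e+00,  4.3500e-01,
        2.1000e-02]), 'tcp_pos': array([ 0.482, -0.005,  0.122]), 'eef_rot': array([-1.79974e+02, -2.70000e-02, -4.76830e+01]), 'contact_force': array([-0.077, -1.835,  1.299]), 'moment': array([-1.   ,  0.14 ,  0.013]), 'gripper_force': np.float64(30.0), 'gripper_width': np.float64(0.045)}
scene {'n': 0, 'c': (0.0, 0.0), 'r': 0.0, 'z': np.float64(nan), 'nw': 0}
side {'n': 233, 'c': (0.4755, 0.0025), 'r': 0.0389, 'z': np.float64(0.1338), 'nw': 11, 'off': array([0.0066, 0.001 ]), 'line': np.float32(88.4), 'rad': np.float64(8.5)}
```

View pics/end.png

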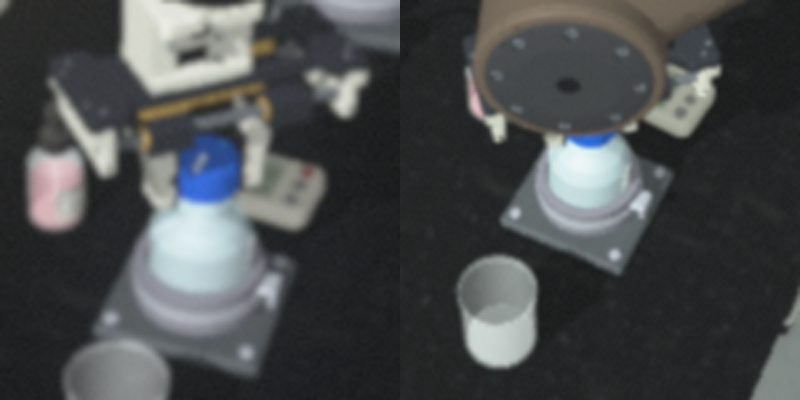

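The end view shows the fingers on the cap, with the white line at side-crop (200,160), i.e. about 88° in world. That agrees with home at about -2° plus a 90° back-off (the tool turned 89.6° without slip). The beaker, dropper and timer are undisturbed and the grip is 30 N, so I'm handing in.

```bash
python3 -c "
from plant import close_job
print(close_job())"
```

```text
the job is handed in; nothing more can be done
None
```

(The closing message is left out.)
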